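Lock the plant trolley and stand the toppled pot back in its saucer

ROBOT

A 6-joint arm with a two-finger parallel gripper is mounted at the origin on the work surface. World frame = base frame: x ahead of the robot, y to its left, z up, the work surface at z = 0. Lengths are in mm, angles in degrees, forces in N, time in s.
With the tool pointing down it reaches from about 300 to 850 mm from the base axis. Payload 4.2 kg.
Tool frame: the origin (TCP) lies at the very end of the fingers, on their centre line; the grasp point (between the pads) lies env.grip_point_offset behind it (env.grip_point_offset is the distance from the TCP to the grasp point, in mm); z points along the fingers, y is the direction in which the jaws open and shut (so a half turn about z gives the same grasp; the last joint's range is limited). The gripper opens to 91 mm and grips with 3 to 60 N. Pads are 32 mm wide; open, the fingers measure 118 mm over their backs; the gripper's body (76 mm by 178 mm) begins 60 mm behind the grasp point.
Start: joints at [-77.12, 18.312, 89.639, -0, 72.044, -1.146], TCP at [139.361, -557.873, 213.976] pointing down, gripper open.
Joint ranges: [-177.97, 177.97], [-48.28, 115.42], [12.27, 149.76], [-77.06, 257.06], [2.81, 150.46], [-146.56, 146.56]. Speed limits (degrees/s): [147.25, 147.25, 180, 180, 180, 180].

INTERFACE

Orientations are given as [roll, pitch, yaw] about the fixed x, y, z axes, in that order (R = Rz(yaw) Ry(pitch) Rx(roll)).
In Python, from workcell import env, grab_frame, camera_params gives the robot as it stands. The module is installed in compiled form; this text tells all that it offers.
- The arm moves only by the shell command python3 -m creep 'ROWS' [OPENING] [FORCE]. ROWS is a JSON object of lists of equal length, an entry for each row: "offset": the shift along the tool's x, y, z in m, a list of three; "rotation": the turn, a rotation vector about the tool's x, y, z in degrees, a list of three. A call has 1 to 5 rows; each row shifts and turns the commanded pose from where the row before left it, along the tool's axes as they then stand; what a row does not reach is not made up. A row lasts 1/8 s, in which the tool goes at most 62.5 mm and 10.7 degrees, less where a joint would pass 70% of its speed; a pose out of reach is approached as far as the arm can. A call is refused whole if a number of a shift passes 0.0625 or a number of a turn 10.7, either way. A call with a gripper value outside its range is refused whole. OPENING is the closure, from 0 (fully open) to 1 (shut), set as the call begins (- or left out, the last holds). The fingers move at their own pace and stop on an object; FORCE is the grip in N (left out, the last holds). Time passes only in rows, so rows that do not move let the fingers close. It gives the time, the measured TCP pose, the force and the opening at its end, in the units of the state.
- env.state(): the state, without advancing time (a new reading comes with each control period).
- grab_frame(name): name is "side" or "top" or "wrist"; returns the picture (480x640x3 uint8, red, green, blue); there is no depth.
- camera_params(name): a dict with "mtx" (3x3 intrinsics, pixels), "R" (3x3) and "t" (3): a world point X has camera coordinates R X + t. Camera axes: x right, y down, z forward; pixel columns grow to the right and rows downward; lengths in mm; the calibration is good to about 2 mm. A picture is of the moment at which its call begins: read the wrist's pose just before it. camera_params takes no time and is no camera call; for the wrist camera it gives the pose at the moment of the call.
- env.job_done(): hands the job in, once; it reports no verdict.
The state is a dict: "time_s": time; "qpos": joint angles; "qvel": joint speeds; "effort": joint torques, N m; "ee_pos": TCP position; "ee_rot": TCP orientation; "force": force on the tool from outside, world axes, zero at the start; "torque": the same for the moment, N m; "gripper_width": finger opening in mm.
Only numpy, scipy, OpenCV 4.12 (cv2) and the standard library are available. Lean on these libraries where they do the work, as an engineer would, in place of code of your own. Each camera call takes 0.05 s, during which the arm holds its last target.

TASK

A tall square terracotta pot has toppled over on the low plant trolley. First tread the trolley's floor-lock pedal right down to its stop so that the trolley cannot roll, then stand the pot upright, mouth up, in its square saucer and let go of it. Set it down gently, it is brittle, and do not shift or tip the three potted pansies on the trolley; the saucer stays on the trolley, level, and the lock stays down.

Things in the scene. Friction and masses are not known exactly. Their poses are not given: they have to be found in the camera images.
- pedal_tread (a point): Middle of the top face of the floor-lock pedal, a dark ribbed steel plate 60 mm wide, 75 mm long, sticking out of the trolley's -y end; 55 mm from its hinge line, which runs along the trolley's x, 45 mm above the table. Lock off: the plate slopes up outwards by 0.35 rad; lock on: level, top 45 mm above the table. Axes: the pedal's, parallel to the trolley's while the lock is off.
- floor_lock (a joint): Pedal angle, rad: 0 lock off (plate sloping up), growing as it is pressed down, stop at 0.35. A spring and a stiff hinge resist with about 7 N on the tread at first and 10 to 17 N near the stop, where a rubber foot meets the table; the pedal then stays down when it is let go.
- trolley: Low galvanised trolley, deck 300 mm (its x) by 520 mm (its y), deck top flat and 60 mm above the table. Origin: on the table under the middle of the deck, z up. It rolls easily (about 1.5 N) up to 40 mm either way along its y until locked.
- pot: Empty square terracotta pot, open at one end, 56 x 56 mm outside and 140 mm tall, walls 5 mm, about 0.4 kg (varies), centre of mass near mid-height (70 mm). Origin: centre of its underside; z runs along its axis from the closed base to the mouth; x and y are square to its flat sides. It starts lying on one flat side on the deck with its mouth more or less to the robot's left (+y).
- pot_mouth (a point): Centre of the pot's open end, 140 mm from the base along the pot's z.
- saucer: Loose square terracotta saucer on the deck, 92 x 92 mm outside, 82 x 82 mm inside, rim 13 mm high, inner floor 5 mm above its underside, 0.3 kg. Origin: centre of its underside, z up.
- pansy0: Pansy in a round black pot 58 mm across and 56 mm high, flowers to about 95 mm, standing at the far (+x) edge of the deck, at its -y end. Origin: centre of its underside, z up.
- pansy1: The same, next to pansy0 on the far edge of the deck, about 85 mm towards +y.
- pansy2: The same, on the far edge of the deck, somewhat to the +y side of its middle.
There are look-alikes about, which are no part of the job. What is shaped like the pot but blue, pink or purple is not meant.

How it is judged (in metres and radians):
On the way, in this order (a step that is already met when the one before it is completed fails the run):
1. the floor lock is trodden down to its stop (value of joint floor_lock above 0.32 rad), for 0.2 s.
2. the pot stands upright in its saucer (angle between pot's own z axis and vertical below 0.06 rad and horizontal distance between pot and saucer below 0.025 m and z of pot in the frame of saucer between 0.002 and 0.009 m), for 0.2 s.
At the end, for the whole second after the job is handed in: The pedal is still down (joint above 0.30 rad); the pot stands upright (within 0.06 rad) on the saucer's inner floor, mouth up, its centre within 25 mm of the saucer's, at rest and let go; the saucer lies level on the deck (all of step 2 and value of joint floor_lock above 0.3 rad and angle between saucer's own z axis and vertical below 0.05 rad and z of saucer in the frame of trolley between 0.057 and 0.064 m and linear speed of pot below 0.01 m/s and contact force between the fingers and pot below 0.1 N); the robot touches nothing.
It fails at once if a pansy on the trolley is shifted by more than 30 mm or tipped by more than 0.35 rad (distance of any of pansy0, pansy1, pansy2 from where it was at the start of the episode above 0.03 m or angle between any of pansy0, pansy1, pansy2's own z axis and vertical above 0.35 rad).
It fails at once if the pot is banged down in the saucer (more than 40 N) (contact force between pot and saucer above 40 N).
It fails at once if the pot is let fall or thrown (moves faster than 0.3 m/s while the fingers do not hold it) (linear speed of pot above 0.3 m/s and contact force between the fingers and pot below 0.1 N).
It fails at once if the pot falls off the trolley (height (world z) of pot below 0.04 m).
It also fails if it takes over 72 s, if anything falls off the work surface, if the arm or the gripper's body presses on something with over 40 N, if the wrist force passes 120 N, or if a joint passes its speed limit or range.

## Working session

There is one attempt and no reset: what is moved stays moved. The work goes in short steps, Python scripts to look and compute and a shell command to move; the robot and the scene stay as the last step left them, time stands still between calls to the robot, and variables do not carry over. Pictures are saved under pics/ and viewed, and the job is handed in when it is done.

```bash
mkdir -p pics; ls; python3 - <<'E'
from workcell import env, grab_frame, camera_params
import cv2, numpy as np
for n in ("side","top","wrist"):
    im=grab_frame(n); cv2.imwrite(f"pics/{n}0.png",im[:,:,::-1])
    p=camera_params(n); print(n,{k:np.round(v,3).tolist() for k,v in p.items()})
print(env.state(), env.grip_point_offset)
E
```

```text
pics
side {'mtx': [[577.161, 0.0, 313.457], [0.0, 577.161, 251.662], [0.0, 0.0, 1.0]], 'R': [[-0.874, -0.485, -0.02], [-0.261, 0.505, -0.823], [0.409, -0.714, -0.568]], 't': [454.413, 208.494, 1162.666]}
top {'mtx': [[614.555, 0.0, 308.208], [0.0, 614.555, 237.023], [0.0, 0.0, 1.0]], 'R': [[0.026, -1.0, -0.003], [-0.999, -0.026, -0.046], [0.046, 0.004, -0.999]], 't': [-17.946, 522.016, 1354.14]}
wrist {'mtx': [[373.844, 0.0, 321.465], [0.0, 373.844, 236.313], [0.0, 0.0, 1.0]], 'R': [[0.243, -0.97, 0.0], [-0.935, -0.234, 0.267], [-0.259, -0.065, -0.964]], 't': [-574.536, -30.39, 390.574]}
{'time_s': 0.15, 'qpos': array([-7.71206112e+01,  1.83431957e+01,  8.96879475e+01, -1.11906158e-03,
        7.20417110e+01, -1.14598297e+00]), 'qvel': array([-0.06352793, -0.10839768, -0.23638209,  0.00521636, -0.0392866 ,
       -0.00573838]), 'effort': array([ 1.04771792e-03, -4.12773335e+01, -2.32155973e+01,  7.27023510e-02,
        4.33869346e-02, -1.05181241e-04]), 'ee_pos': array([ 139.26872912, -557.52119015,  213.32999463]), 'ee_rot': array([-1.79927139e+02, -3.93183121e-04,  1.40257172e+01]), 'force': array([-1.35397805,  0.10571256,  0.24353845]), 'torque': array([-0.05215147,  0.00030219, -0.01527251]), 'gripper_width': 91.4731323649707} 18.8
```

View pics/side0.png

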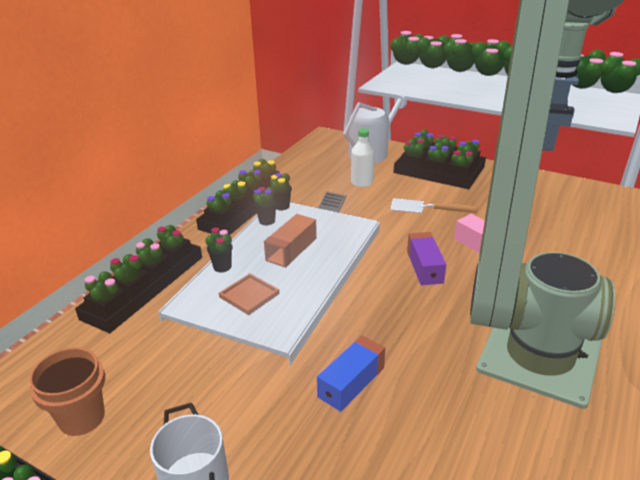

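View pics/top0.png

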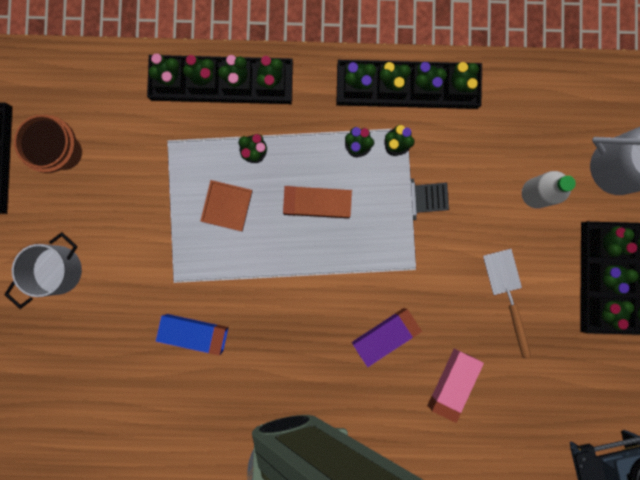

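View pics/wrist0.png

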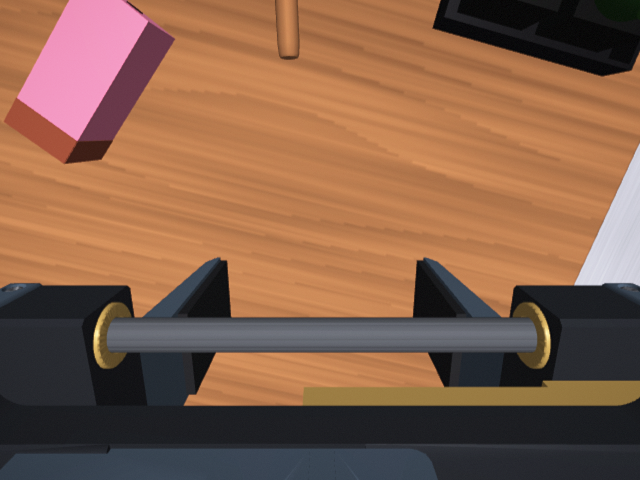

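Candidates for the pot: the terracotta box on the deck, top (317,202) and side (290,240). Look-alikes are blue (192,334), purple (386,337) and pink (456,384), plus the round pot (45,143). The description picks the one on the deck. Next I'll check it in a close crop and measure.

```bash
cat > h.py <<'E'
import numpy as np, cv2
from workcell import env, grab_frame, camera_params
def back(n,uv,z,p=None):
    p=p or camera_params(n)
    d=np.linalg.solve(p["mtx"],np.array([uv[0],uv[1],1.]))
    R=np.array(p["R"]);c=-R.T@p["t"];w=R.T@d
    return c+w*(z-c[2])/w[2]
def proj(n,X,p=None):
    p=p or camera_params(n)
    v=p["mtx"]@(np.array(p["R"])@np.array(X,float)+p["t"]);return v[:2]/v[2]
E
python3 - <<'E'
import cv2
a=cv2.imread('pics/top0.png');b=cv2.imread('pics/side0.png')
c1=cv2.resize(a[120:290,160:460],None,fx=2.6,fy=2.6,interpolation=cv2.INTER_CUBIC)
cv2.imwrite('pics/c1.png',c1)
cv2.imwrite('pics/c2.png',cv2.resize(b[180:330,180:380],None,fx=4,fy=4,interpolation=cv2.INTER_CUBIC))
E
```

```text
(no output)
```

View pics/c1.png

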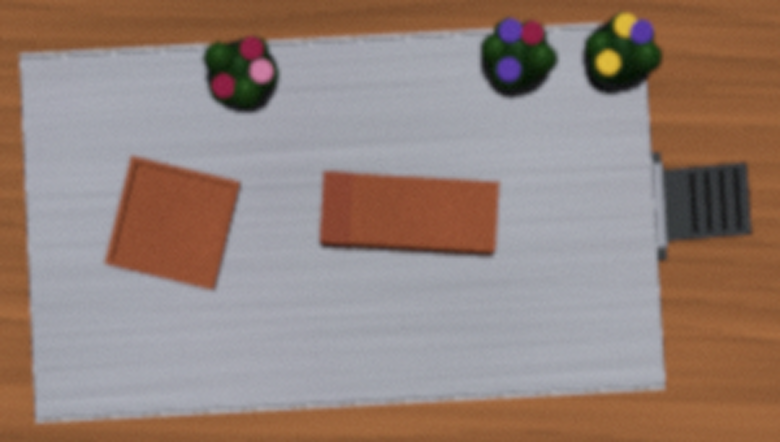

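View pics/c2.png

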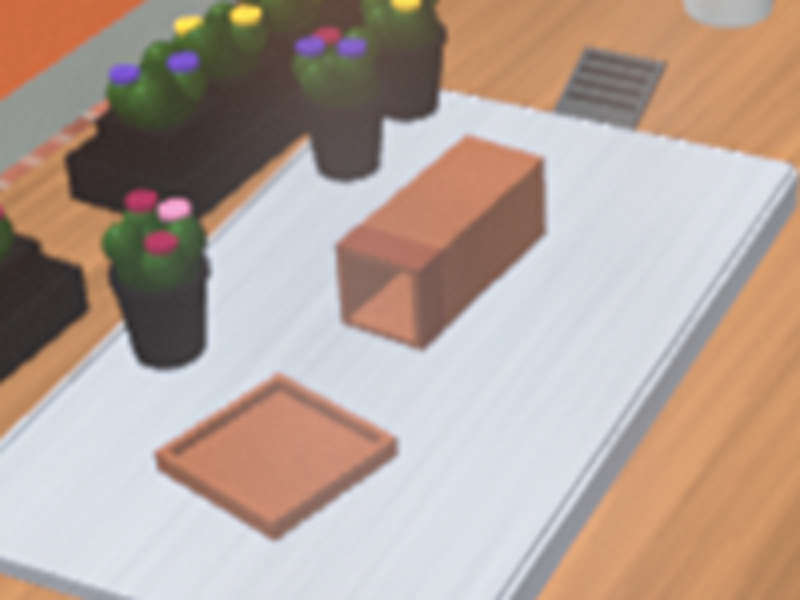

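```bash
python3 - <<'E'
from h import *
f=lambda c,z:back("top",(c[0]/2.6+160-.3,c[1]/2.6+120-.3),z)
def rep(n,cs,z):
    P=np.array([f(c,z) for c in cs]); print(n,P.mean(0).round(1),'\n',P[:,:2].round(1)); return P
P=rep("pot MF BF BN MN",[(323,172),(499,182),(495,250),(321,244)],116)
ax=(P[0]+P[3]-P[1]-P[2])/2; print(np.linalg.norm(ax),np.degrees(np.arctan2(ax[1],ax[0])))
S=rep("saucer",[(132,157),(240,183),(215,290),(107,263)],73)
e=S[1]-S[0];print(np.linalg.norm(e),np.degrees(np.arctan2(e[1],e[0])));e=S[2]-S[1];print(np.linalg.norm(e),np.degrees(np.arctan2(e[1],e[0])))
T=rep("trolley",[(20,53),(641,22),(664,388),(37,422)],60)
e=T[0]-T[1]+T[3]-T[2];print(np.degrees(np.arctan2(e[1],e[0])))
rep("pedal out",[(748,165),(751,235)],70)
rep("pedal in",[(665,170),(668,240)],50)
for p in [(242,74),(517,60),(620,52)]: print(f(p,90).round(0))
E
```

```text
pot MF BF BN MN [591.8 -21.1 116. ] 
 [[621.8  48.3]
 [617.4 -91.4]
 [563.3 -89.5]
 [564.5  48.2]]
138.74294431913847 88.86935728243365
saucer [582.  171.5  73. ] 
 [[635.6 207.3]
 [616.5 118. ]
 [528.1 135.7]
 [547.9 224.8]]
91.30803937972148 -102.0832098336906
90.12680212066972 168.6475697715749
trolley [589.3  35.3  60. ] 
 [[ 721.8  305.5]
 [ 761.2 -210. ]
 [ 457.8 -234.7]
 [ 416.2  280.2]]
94.48960085882929
pedal out [ 613.8 -300.3   70. ] 
 [[ 642.6 -298.6]
 [ 585.  -302. ]]
pedal in [ 610.2 -235.7   50. ] 
 [[ 639.4 -233.9]
 [ 580.9 -237.5]]
[703. 117.  90.]
[ 721. -105.   90.]
[ 729. -189.   90.]
```

The crops show the terracotta pot lying with its dark-edged open end to the left (+y), centre about (592,-21). The saucer is at (582,171) with yaw about -12°, and the pedal tread at about (611,-266). The trolley's yaw is about 4.5°. I'll go to the pedal with the gripper shut.

```bash
python3 -m creep '{"offset":[[0.058,-0.018,0.008],[0.058,-0.018,0.008],[0.058,-0.018,0.008],[0.058,-0.018,0.008],[0.058,-0.018,0.008]],"rotation":[[0,0,0],[0,0,0],[0,0,0],[0,0,0],[0,0,0]]}' 1 20
```

```text
time_s: 0.78
ee_pos: [400.3, -399.0, 173.6]
ee_rot: [180.0, 0.0, 14.0]
force: [0.9, -0.4, 0.1]
gripper_width: 43.6
```

```bash
python3 -m creep '{"offset":[[0.058,-0.018,0.008],[0.058,-0.018,0.008],[0.058,-0.018,0.008],[0.058,-0.018,0.008],[0,0,0]],"rotation":[[0,0,0],[0,0,0],[0,0,0],[0,0,0],[0,0,9.5]]}'
```

```text
time_s: 1.4
ee_pos: [609.4, -271.0, 140.0]
ee_rot: [-179.9, 0.0, 4.5]
force: [-0.5, -0.7, -1.1]
gripper_width: 0.8
```

```bash
python3 - <<'E'
from h import *
im=grab_frame("wrist");p=camera_params("wrist")
print(proj("wrist",[611,-266,64],p),proj("wrist",[609,-271,64],p))
cv2.imwrite("pics/w1.png",im[:,:,::-1])
E
```

```text
[312.92190015 240.75732299] [319.93611679 244.04273804]
```

View pics/w1.png

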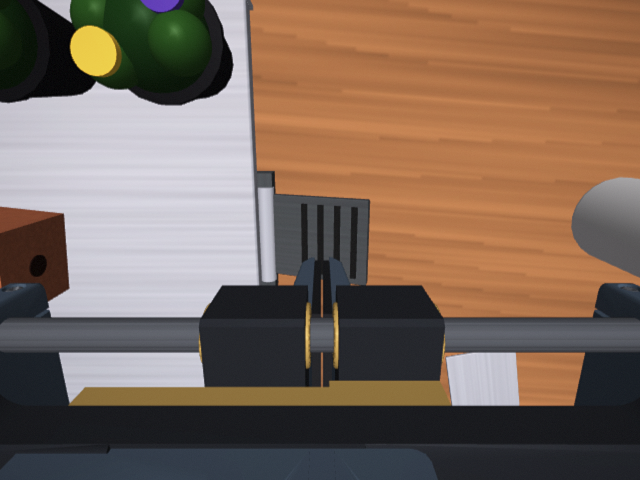

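The pedal plate spans (275–369, 195–283) in the wrist view, with its tread middle near (322,240), right under the fingers. I'll go 7 mm further out and descend.

```bash
python3 -m creep '{"offset":[[0.002,0.007,0.03],[0,0,0.03],[0,0,0.008],[0,0,0.005]],"rotation":[[0,0,0],[0,0,0],[0,0,0],[0,0,0]]}'
```

```text
time_s: 1.95
ee_pos: [609.1, -281.4, 69.2]
ee_rot: [180.0, -0.0, 4.5]
force: [-0.1, -0.1, 0.6]
gripper_width: 0.2
```

```bash
python3 -m creep '{"offset":[[0,0.001,0.005],[0,0.001,0.005],[0,0.001,0.005],[0,0,0.004],[0,0,0.002]],"rotation":[[0,0,0],[0,0,0],[0,0,0],[0,0,0],[0,0,0]]}'
```

```text
time_s: 2.58
ee_pos: [610.1, -285.4, 50.0]
ee_rot: [179.8, -0.1, 4.6]
force: [-1.6, -2.6, 6.3]
gripper_width: 0.3
```

```bash
python3 -m creep '{"offset":[[0,0,0.002],[0,0,0.002],[0,0,0.002],[0,0,0.001],[0,0,0]],"rotation":[[0,0,0],[0,0,0],[0,0,0],[0,0,0],[0,0,0]]}'; python3 - <<'E'
from h import *
im=grab_frame("side");cv2.imwrite("pics/s1.png",cv2.resize(im[170:290,220:380,::-1],None,fx=5,fy=5,interpolation=cv2.INTER_CUBIC))
E
```

```text
time_s: 3.2
ee_pos: [610.1, -285.4, 45.1]
ee_rot: [179.8, -0.2, 4.6]
force: [-4.6, -0.8, 15.0]
gripper_width: 0.6
```

View pics/s1.png

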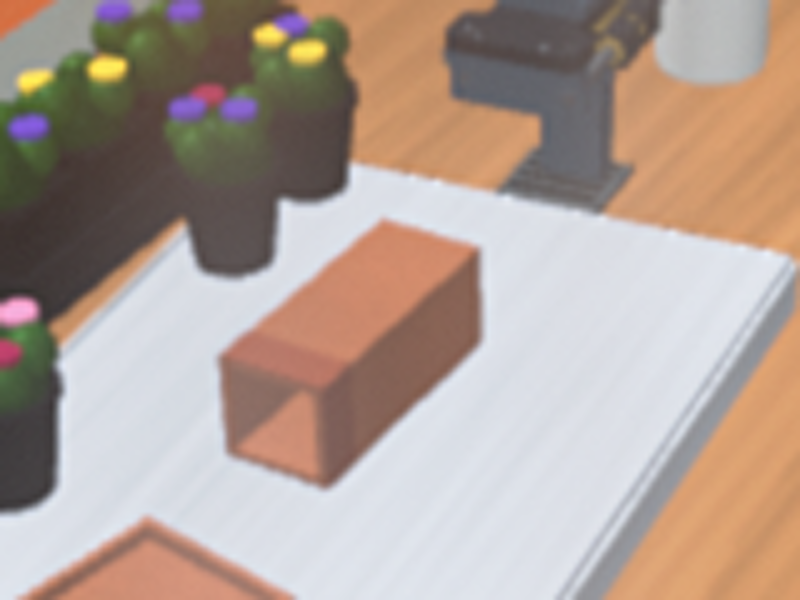

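The fingers are on the plate, now about level, with 15 N on the tread. I'll press on until the force climbs sharply at the stop.

```bash
python3 -m creep '{"offset":[[0,0,0.001],[0,0,0.001],[0,0,0]],"rotation":[[0,0,0],[0,0,0],[0,0,0]]}';python3 -m creep '{"offset":[[0,0,0.001],[0,0,0.001],[0,0,0]],"rotation":[[0,0,0],[0,0,0],[0,0,0]]}'
```

```text
time_s: 3.62
ee_pos: [610.2, -285.6, 44.9]
ee_rot: [179.8, -0.2, 4.6]
force: [-6.2, 0.1, 23.1]
gripper_width: 0.2
time_s: 4.0
ee_pos: [610.3, -285.8, 44.7]
ee_rot: [179.7, -0.3, 4.6]
force: [-8.8, 1.2, 30.1]
gripper_width: 0.6
```

The force went from 15 to 30 N with only 0.4 mm of travel, so the stop is reached. Now I'll lift off, open, and look.

```bash
python3 -m creep '{"offset":[[0,0,-0.015],[0,0,-0.04],[0,0,-0.06],[0,0,-0.06],[0,0,-0.03]],"rotation":[[0,0,0],[0,0,0],[0,0,0],[0,0,0],[0,0,0]]}' 0; python3 - <<'E'
from h import *
im=grab_frame("top");cv2.imwrite("pics/t2.png",cv2.resize(im[120:290,160:460,::-1],None,fx=2.6,fy=2.6,interpolation=cv2.INTER_CUBIC))
im=grab_frame("wrist");cv2.imwrite("pics/w2.png",im[:,:,::-1])
E
```

```text
time_s: 4.62
ee_pos: [610.6, -284.5, 246.8]
ee_rot: [179.8, -0.4, 4.5]
force: [0.3, -0.5, 0.2]
gripper_width: 47.5
```

View pics/t2.png

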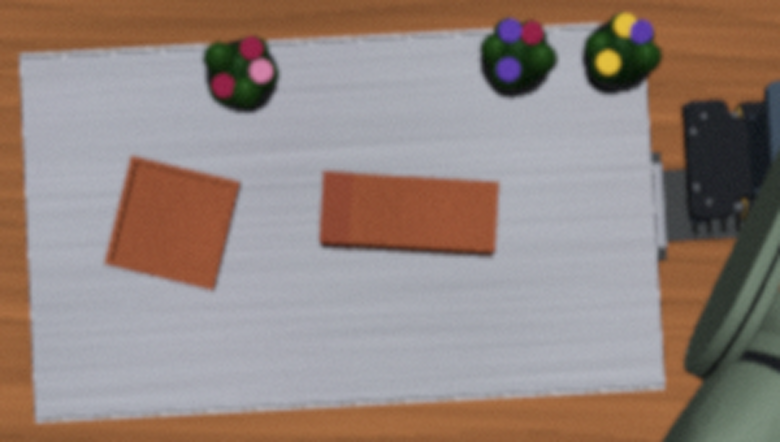

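View pics/w2.png

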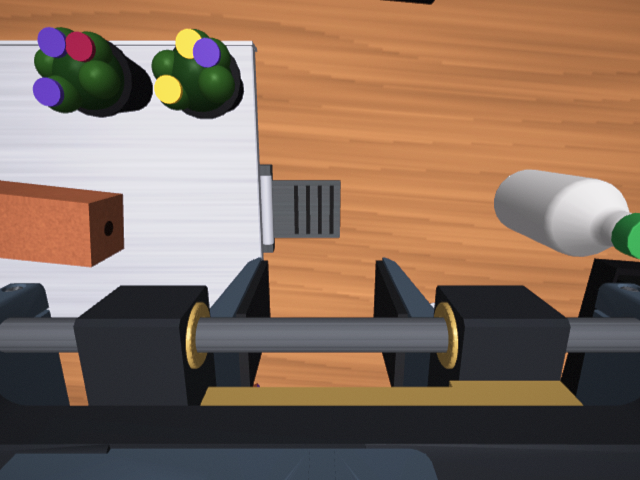

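The deck, pot, saucer and pansies are at the same pixels as before. The pedal plate (273–340, 180–238) now looks rectangular, so it is level. I'll write a planning helper and go over the pot.

```bash
cat >> h.py <<'E'
from scipy.spatial.transform import Rotation as Rn
def cur():
    s=env.state(); return np.array(s["ee_pos"]), Rn.from_euler('xyz',s["ee_rot"],degrees=True)
def pose(heading,tilt):
    """tool with tool x along heading (deg) when tilt=0; tilt>0 tips the fingers towards the heading"""
    return Rn.from_euler('xyz',[180,0,heading],degrees=True)*Rn.from_rotvec([0,tilt,0],degrees=True)
def plan(p1,R1,n,p0=None,R0=None):
    if p0 is None:p0,R0=cur()
    p0=np.array(p0);p1=np.array(p1);rv=(R0.inv()*R1).as_rotvec()
    for k in range(n):
        Rk=R0*Rn.from_rotvec(rv*k/n)
        print(np.round(Rk.inv().apply((p1-p0)/n)/1000,4).tolist(),np.round(np.degrees(rv/n),2).tolist())
E
python3 - <<'E'
from h import *
print(pose(89,30).apply([0,0,1]),pose(89,0).apply([0,1,0]))
plan([592,-21,250],pose(88.9,0),8)
E
```

```text
[ 0.0087262   0.49992385 -0.8660254 ] [ 9.99847695e-01 -1.74524064e-02  1.22464680e-16]
[0.0002, -0.0331, -0.0005] [0.07, -0.02, -10.55]
[0.0063, -0.0325, -0.0005] [0.07, -0.02, -10.55]
[0.0121, -0.0308, -0.0004] [0.07, -0.02, -10.55]
[0.0175, -0.028, -0.0004] [0.07, -0.02, -10.55]
[0.0224, -0.0244, -0.0004] [0.07, -0.02, -10.55]
[0.0264, -0.0199, -0.0004] [0.07, -0.02, -10.55]
[0.0296, -0.0147, -0.0004] [0.07, -0.02, -10.55]
[0.0318, -0.009, -0.0004] [0.07, -0.02, -10.55]
```

```bash
python3 -m creep '{"offset":[[0,-0.033,0],[0.006,-0.033,0],[0.012,-0.031,0],[0.0175,-0.028,0]],"rotation":[[0,0,-10.55],[0,0,-10.55],[0,0,-10.55],[0,0,-10.55]]}';python3 -m creep '{"offset":[[0.022,-0.024,0],[0.026,-0.02,0],[0.03,-0.015,0],[0.032,-0.009,0],[0,0,0]],"rotation":[[0,0,-10.55],[0,0,-10.55],[0,0,-10.55],[0,0,-10.55],[0,0,0]]}'; python3 - <<'E'
from h import *
im=grab_frame("wrist");p=camera_params("wrist");np.savez("w3.npz",**{k:np.array(v) for k,v in p.items()});cv2.imwrite("pics/w3.png",im[:,:,::-1]);print(env.state()["qpos"])
E
```

```text
time_s: 5.22
ee_pos: [598.1, -150.3, 240.1]
ee_rot: [-179.9, 0.1, 47.1]
force: [-0.5, -0.2, 0.3]
gripper_width: 91.0
time_s: 5.85
ee_pos: [588.0, -17.9, 240.4]
ee_rot: [-179.9, -0.0, 89.1]
force: [0.1, -0.5, -0.6]
gripper_width: 91.1
[-2.97489284e+00  1.87630820e+01  8.50997876e+01 -3.31450505e-02
  7.62574834e+01 -1.91261821e+00]
```

View pics/w3.png

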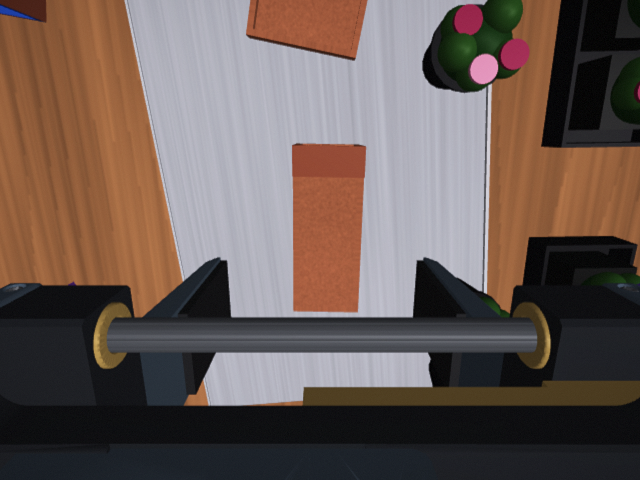

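Pot top face in the wrist view: mouth corners (293,145) and (366,145), base corners (293,311) and (358,311). Saucer near corners are (248,36) and (355,58).

```bash
python3 - <<'E'
from h import *
p=dict(np.load("w3.npz"))
for c in [(292.5,145),(366,145),(293,311),(358,311)]: print(back("wrist",c,116,p).round(1))
for c in [(248,36),(355.5,58.5)]: print(back("wrist",c,73,p).round(1))
E
```

```text
[567.1  47.4 116. ]
[623.6  46.4 116. ]
[562.2 -92.9 116. ]
[618.7 -93.8 116. ]
[530.6 133.5  73. ]
[618.8 115.   73. ]
```

```bash
python3 - <<'E'
from h import *
R=pose(88.4,-30); d=R.apply([0,0,1]);g=np.array([593.2,2.5,94]);T=g+18.8*d;pre=T-100*d
print(T,pre); plan(pre,R,4); 
E
```

```text
[592.9375366   -6.89633508  77.71872241] [594.33361853  43.08417067 164.32126279]
[0.0156, 0.0013, 0.0191] [0.01, -7.49, 0.14]
[0.018, 0.0012, 0.0169] [0.01, -7.49, 0.14]
[0.02, 0.0012, 0.0144] [0.01, -7.49, 0.14]
[0.0217, 0.0011, 0.0116] [0.01, -7.49, 0.14]
```

```bash
python3 -m creep '{"offset":[[0.0156,0.0013,0.019],[0.018,0.0012,0.017],[0.02,0.0012,0.0145],[0.0217,0.0011,0.0116],[0,0,0]],"rotation":[[0,-7.5,0.15],[0,-7.5,0.15],[0,-7.5,0.15],[0,-7.5,0.15],[0,0,0]]}' ; python3 - <<'E'
from h import *
R=pose(88.4,-30); d=R.apply([0,0,1]);g=np.array([593.2,2.5,94]);plan(g+18.8*d,R,4);print(env.state()["qpos"])
im=grab_frame("wrist");cv2.imwrite("pics/w4.png",im[:,:,::-1])
E
```

```text
time_s: 6.52
ee_pos: [594.0, 43.9, 161.6]
ee_rot: [-179.7, 30.1, 88.6]
force: [0.6, 0.1, 0.3]
gripper_width: 91.8
[-0.0005, 0.0001, 0.0245] [-0.04, 0.03, 0.05]
[-0.0005, 0.0001, 0.0245] [-0.04, 0.03, 0.05]
[-0.0005, 0.0001, 0.0245] [-0.04, 0.03, 0.05]
[-0.0005, 0.0001, 0.0245] [-0.04, 0.03, 0.05]
[ 18.45595729  27.78527375  89.23689417 -28.96803356  76.25379349
  30.25138346]
```

View pics/w4.png

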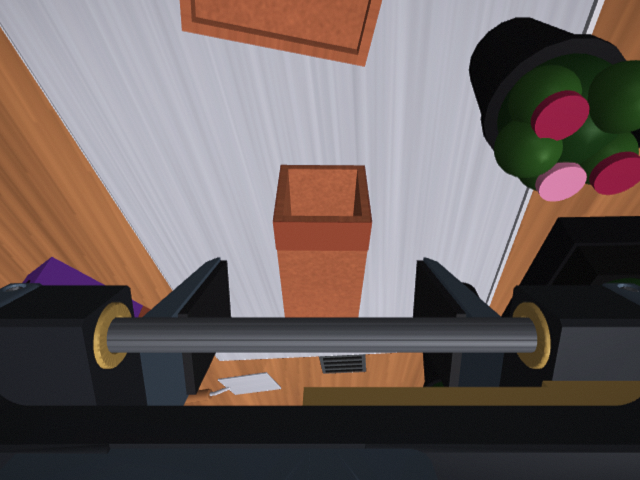

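The pot is centred between the fingers (x ≈ 322) with its open mouth towards the camera, and pansy2 is clear. Descending, then closing with 30 N.

```bash
python3 -m creep '{"offset":[[-0.0005,0,0.0245],[-0.0005,0,0.0245],[-0.0005,0,0.0245],[-0.0005,0,0.024],[0,0,0]],"rotation":[[0,0,0],[0,0,0],[0,0,0],[0,0,0],[0,0,0]]}';python3 -m creep '{"offset":[[0,0,0],[0,0,0],[0,0,0],[0,0,0],[0,0,0]],"rotation":[[0,0,0],[0,0,0],[0,0,0],[0,0,0],[0,0,0]]}' 1 30
```

```text
time_s: 7.2
ee_pos: [593.1, -10.8, 82.1]
ee_rot: [179.9, 30.0, 88.1]
force: [0.1, -0.4, 0.6]
gripper_width: 91.7
time_s: 7.82
ee_pos: [593.2, -7.9, 82.5]
ee_rot: [179.9, 30.0, 88.3]
force: [-2.8, 0.6, 4.9]
gripper_width: 55.8
```

```bash
python3 -m creep '{"offset":[[-0.005,0,-0.0087],[-0.01,0,-0.0173],[-0.0125,0,-0.0217],[-0.0125,0,-0.0217],[0,0,0]],"rotation":[[0,0,0],[0,0,0],[0,0,0],[0,0,0],[0,0,0]]}'; python3 - <<'E'
from h import *
im=grab_frame("side");cv2.imwrite("pics/s5.png",cv2.resize(im[130:330,180:400,::-1],None,fx=3,fy=3,interpolation=cv2.INTER_CUBIC))
E
```

```text
time_s: 8.45
ee_pos: [595.2, -7.6, 164.9]
ee_rot: [179.4, 29.9, 88.1]
force: [0.8, 0.8, -4.0]
gripper_width: 55.8
```

View pics/s5.png

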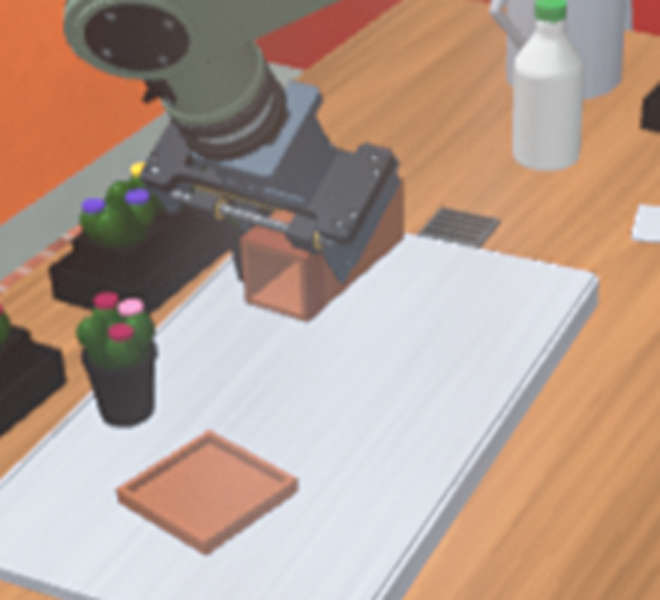

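The pot is held and level, with the rest undisturbed. Next I'll raise it and turn it upright.

```bash
python3 - <<'E'
from h import *
R=pose(88.4,60); d=R.apply([0,0,1]);g=np.array([590,40,275]);plan(g+18.8*d,R,9)
E
```

```text
[0.0005, -0.0006, -0.0134] [0.04, 9.99, 0.0]
[0.0028, -0.0006, -0.0131] [0.04, 9.99, 0.0]
[0.005, -0.0006, -0.0124] [0.04, 9.99, 0.0]
[0.0071, -0.0006, -0.0114] [0.04, 9.99, 0.0]
[0.009, -0.0006, -0.01] [0.04, 9.99, 0.0]
[0.0106, -0.0006, -0.0083] [0.04, 9.99, 0.0]
[0.0118, -0.0006, -0.0063] [0.04, 9.99, 0.0]
[0.0128, -0.0006, -0.0042] [0.04, 9.99, 0.0]
[0.0133, -0.0006, -0.0019] [0.04, 9.99, 0.0]
```

```bash
python3 -m creep '{"offset":[[0.0005,0,-0.013],[0.003,0,-0.013],[0.005,0,-0.012],[0.006,0,-0.011]],"rotation":[[0,5,0],[0,7.5,0],[0,7.5,0],[0,7.5,0]]}' - 40; python3 -m creep '{"offset":[[0.007,0,-0.01],[0.008,0,-0.009],[0.009,0,-0.008],[0.01,0,-0.006]],"rotation":[[0,7.5,0],[0,7.5,0],[0,7.5,0],[0,7.5,0]]}'; python3 -m creep '{"offset":[[0.01,0,-0.005],[0.012,0,-0.003],[0.012,0,-0.002],[0.012,0,0],[0,0,0]],"rotation":[[0,7.5,0],[0,7.5,0],[0,7.5,0],[0,7.5,0],[0,2.5,0]]}'; python3 - <<'E'
from h import *
im=grab_frame("side");cv2.imwrite("pics/s6.png",cv2.resize(im[60:330,150:450,::-1],None,fx=2.2,fy=2.2,interpolation=cv2.INTER_CUBIC))
im=grab_frame("wrist");cv2.imwrite("pics/w6.png",im[:,:,::-1]);print(env.state()["qpos"],cur()[0])
E
```

```text
time_s: 9.0
ee_pos: [593.6, 23.5, 202.7]
ee_rot: [180.0, 2.3, 88.4]
force: [-0.4, 0.5, -4.6]
gripper_width: 55.8
time_s: 9.5
ee_pos: [594.3, 51.7, 240.6]
ee_rot: [180.0, -27.6, 88.4]
force: [-0.7, 0.4, -4.6]
gripper_width: 55.8
time_s: 10.12
ee_pos: [595.2, 81.2, 276.0]
ee_rot: [-179.8, -59.9, 88.1]
force: [-0.4, -1.5, -5.0]
gripper_width: 55.8
[-20.63345793  27.09964546  91.62520974  54.86636513  90.34739248
 -33.88758393] [595.41993238  81.40631146 276.20330563]
```

View pics/s6.png

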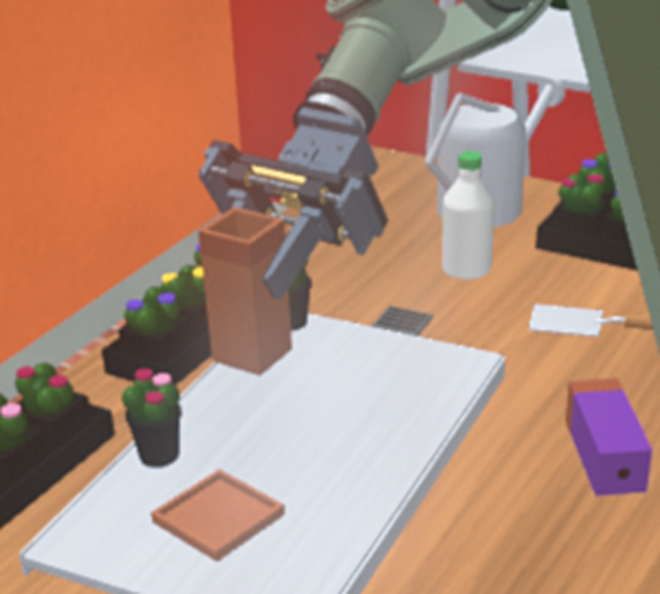

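View pics/w6.png

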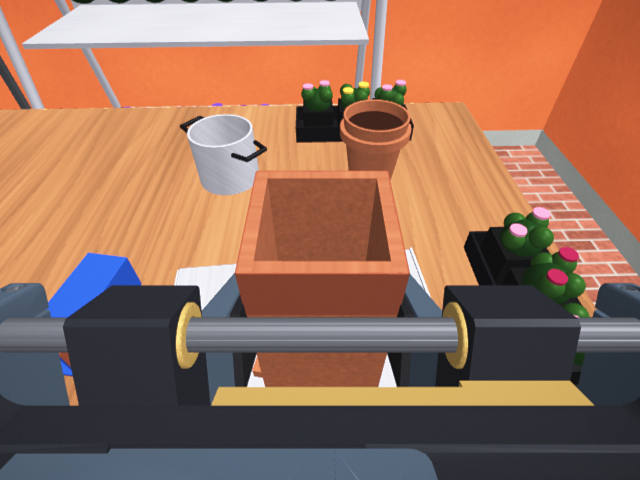

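```bash
cat >> h.py <<'E'
# pot pose in tool frame from grasp: pot base origin/axes in world at grasp
def pot_in_hand():
    Rt=Rn.from_euler('xyz',[179.9,30.0,88.3],degrees=True);pt=np.array([593.2,-7.9,82.5])
    h=np.radians(88.4);u=np.array([np.cos(h),np.sin(h),0]);l=np.array([np.sin(h),-np.cos(h),0])
    Rp=Rn.from_matrix(np.c_[l,np.cross(u,l),u])
    b=np.array([592.5,-22.5,88])-70*u
    return Rt.inv()*Rp, Rt.inv().apply(b-pt)
E
python3 - <<'E'
from h import *
Rh,bh=pot_in_hand();p0,R0=cur();print(p0,R0.as_euler('xyz',degrees=True))
Rp=R0*Rh;b=p0+R0.apply(bh);print("base",b,"axis",Rp.apply([0,0,1]),"x",Rp.apply([1,0,0]))
p=camera_params("wrist")
for q in [(-28,-28),(28,-28),(28,28),(-28,28)]: print(proj("wrist",b+Rp.apply([q[0],q[1],140]),p).round(1), proj("side",b+Rp.apply([q[0],q[1],140])).round(1),proj("side",b+Rp.apply([q[0],q[1],0])).round(1))
# pnp with mouth corners, camera frame
o=np.array([[-28,28,140],[28,28,140],[28,-28,140],[-28,-28,140]],float)
obs=np.array([(257,171),(388,171),(407,276),(237,275)],float)
ok,rv,tv=cv2.solvePnP(o,obs,p["mtx"],None)
Rc=Rn.from_rotvec(rv.ravel());Rw=Rn.from_matrix(np.array(p["R"]).T)*Rc
for s in [0]: print("pnp axis",Rw.apply([0,0,1]),"mouth",np.array(p["R"]).T@((Rc.apply([0,0,140])+tv.ravel())-p["t"]), b+Rp.apply([0,0,140]))
E
```

```text
[595.41993238  81.40631146 276.20330563] [-179.81399988  -59.88452908   88.17045453]
base [594.90723553  75.74825173 191.60092447] axis [8.14392160e-04 1.98820857e-03 9.99997692e-01] x [ 9.99618574e-01 -2.76067079e-02 -7.59195389e-04]
[233.9 274.8] [278.5 159.1] [282.2 218.1]
[406.1 274.6] [256.  153.6] [260.9 211.8]
[385.4 172.4] [239.8 164.2] [246.  223.6]
[255.2 172.6] [262.8 170.2] [267.6 230.3]
pnp axis [ 4.51580738e-04 -2.63879919e-02  9.99651674e-01] mouth [595.82219115  76.57944243 331.21135127] [595.02125043  76.02660093 331.60060133]
```

The upright pot's mouth, from wrist corners (257,171)…(407,276), agrees with the in-hand prediction to 1 mm, and its axis is vertical within about 1.5°. Now over the saucer, lined up with it.

```bash
python3 - <<'E'
from h import *
Rh,bh=pot_in_hand();R1=pose(78.2,59.9)
t=np.array([583.2,170.2,115]);p1=t-R1.apply(bh);print(p1);plan(p1,R1,5)
E
```

```text
[584.56046316 175.68565563 199.60435047]
[-0.0038, -0.0027, 0.0239] [-1.76, 0.0, 1.0]
[-0.0039, -0.0034, 0.0238] [-1.76, 0.0, 1.0]
[-0.004, -0.004, 0.0237] [-1.76, 0.0, 1.0]
[-0.004, -0.0047, 0.0236] [-1.76, 0.0, 1.0]
[-0.0041, -0.0053, 0.0234] [-1.76, 0.0, 1.0]
```

```bash
python3 -m creep '{"offset":[[-0.0038,-0.0027,0.0239],[-0.0039,-0.0034,0.0238],[-0.004,-0.004,0.0237],[-0.004,-0.0047,0.0236],[-0.0041,-0.0053,0.0234]],"rotation":[[-1.76,0,1],[-1.76,0,1],[-1.76,0,1],[-1.76,0,1],[-1.76,0,1]]}';python3 -m creep '{"offset":[[0,0,0],[0,0,0]],"rotation":[[0,0,0],[0,0,0]]}'; python3 - <<'E'
from h import *
im=grab_frame("side");cv2.imwrite("pics/s7.png",cv2.resize(im[130:330,180:380,::-1],None,fx=3,fy=3,interpolation=cv2.INTER_CUBIC))
im=grab_frame("top");cv2.imwrite("pics/t7.png",cv2.resize(im[120:290,160:460,::-1],None,fx=2.6,fy=2.6,interpolation=cv2.INTER_CUBIC))
Rh,bh=pot_in_hand();p0,R0=cur();b=p0+R0.apply(bh);print(b,(R0*Rh).apply([0,0,1]));t=np.array([583.2,170.2,75]);R1=pose(78.2,59.9);plan(t-R1.apply(bh),R1,4)
E
```

```text
time_s: 10.85
ee_pos: [585.2, 177.3, 202.0]
ee_rot: [179.4, -59.9, 78.8]
force: [-0.1, 1.3, -3.8]
gripper_width: 56.1
time_s: 11.1
ee_pos: [586.1, 176.3, 203.2]
ee_rot: [179.3, -60.0, 78.9]
force: [-0.4, -0.3, -3.2]
gripper_width: 55.9
[585.56615652 170.42201354 118.55830302] [-0.00716115  0.00153554  0.99997318]
[-0.0095, -0.0005, 0.0053] [0.04, -0.02, 0.08]
[-0.0095, -0.0005, 0.0053] [0.04, -0.02, 0.08]
[-0.0095, -0.0005, 0.0053] [0.04, -0.02, 0.08]
[-0.0095, -0.0004, 0.0053] [0.04, -0.02, 0.08]
```

View pics/s7.png

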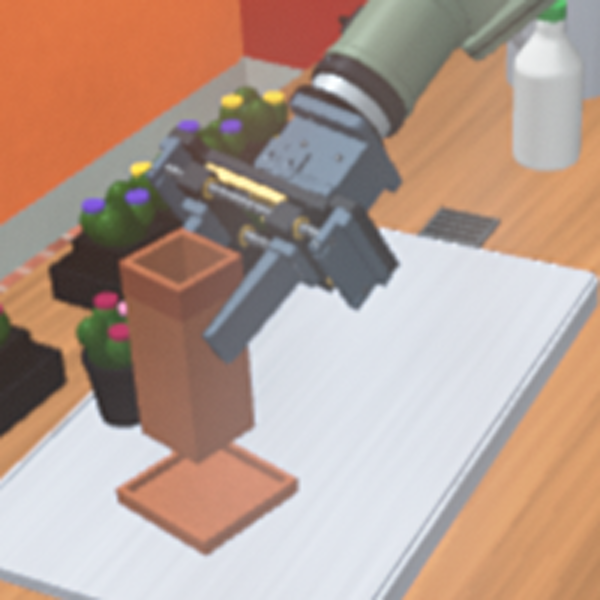

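View pics/t7.png

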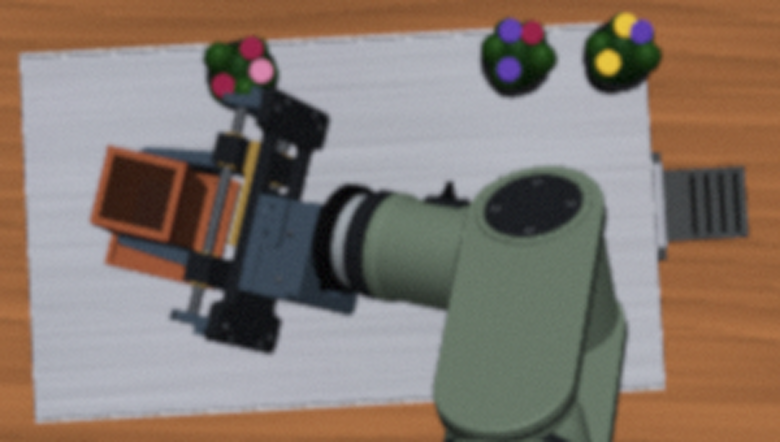

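```bash
python3 - <<'E'
from h import *
for z in (100,140,155): print("pansy2 crown",back("top",(242/2.6+160,74/2.6+120),z).round(0))
Rh,bh=pot_in_hand();R1=pose(78.2,59.9);T=np.array([583.2,170.2,65])-R1.apply(bh)
for x in(-38,38):
  for y in (-89,89):
    for z in (-79,-150): print(x,y,z,(T+R1.apply([x,y,z])).round(0))
E
```

```text
pansy2 crown [701. 116. 100.]
pansy2 crown [693. 112. 140.]
pansy2 crown [690. 110. 155.]
-38 -89 -79 [480. 108. 156.]
-38 -89 -150 [467.  48. 192.]
-38 89 -79 [654.  72. 156.]
-38 89 -150 [641.  12. 192.]
38 -89 -79 [487. 146. 222.]
38 -89 -150 [475.  86. 258.]
38 89 -79 [662. 109. 222.]
38 89 -150 [649.  49. 258.]
```

Pansy2's crown edge (x ≈ 664) is clear of the gripper body (x ≤ 662, at z ≥ 156 there). The pot is above the saucer and the pedal is still level. Lowering gently.

```bash
python3 -m creep '{"offset":[[-0.0095,-0.0005,0.0053],[-0.0095,-0.0005,0.0053],[-0.0095,-0.0005,0.0053],[-0.008,-0.0005,0.004],[0,0,0]],"rotation":[[0,0,0],[0,0,0],[0,0,0],[0,0,0],[0,0,0]]}'; python3 - <<'E'
from h import *
Rh,bh=pot_in_hand();p0,R0=cur();b=p0+R0.apply(bh);print(b,(R0*Rh).apply([0,0,1]),(R0*Rh).apply([1,0,0]))
im=grab_frame("side");cv2.imwrite("pics/s8.png",cv2.resize(im[200:330,180:340,::-1],None,fx=4.5,fy=4.5,interpolation=cv2.INTER_CUBIC))
E
```

```text
time_s: 11.82
ee_pos: [583.0, 175.9, 159.8]
ee_rot: [179.8, -60.0, 78.4]
force: [-0.5, -0.6, -4.0]
gripper_width: 55.9
[581.8492036  170.58959342  75.16483081] [-2.68598497e-03  7.18225714e-05  9.99996390e-01] [ 0.97925856 -0.20259734  0.00264483]
```

View pics/s8.png

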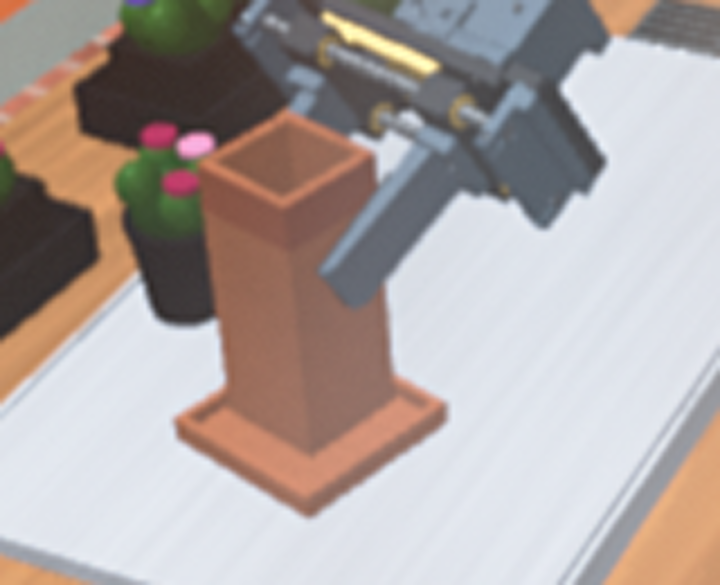

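```bash
python3 - <<'E'
from h import *
Rh,bh=pot_in_hand();p0,R0=cur();Rp=R0*Rh;b=p0+R0.apply(bh)
c=lambda X:((proj("side",X)-[180,200])*4.5).round(0)
for q in [(-28,-28),(28,-28),(28,28),(-28,28)]: print("pot",c(b+Rp.apply([*q,0])),c(b+Rp.apply([*q,140])))
Rs=Rn.from_euler('z',-11.8,degrees=True)
for q in [(-46,-46),(46,-46),(46,46),(-46,46)]: print("saucer",c(np.array([583.2,170.2,73])+Rs.apply([*q,0])))
f=lambda u,v,z:back("side",(u/4.5+180,v/4.5+200),z).round(1)
print(f(310,452,75), f(178,418,73),f(447,403,73),f(310,503,73))
print((b+Rp.apply([-28,28,0])).round(1),(b+Rp.apply([-28,-28,0])).round(1))
E
```

```text
pot [392. 396.] [373. 149.]
pot [310. 350.] [286. 107.]
pot [225. 405.] [194. 159.]
pot [307. 454.] [281. 203.]
saucer [445. 396.]
saucer [311. 323.]
saucer [171. 412.]
saucer [305. 493.]
[560.6 201.5  75. ] [632.2 207.7  73. ] [524.9 138.7  73. ] [541.5 229.7  73. ]
[560.5 203.7  75.8] [549.2 148.9  75.7]
```

The pot's foot is inside the saucer walls on all sides. The side view suggests it could go about 2–3 mm towards +y, so I'll include that while creeping down.

```bash
python3 -m creep '{"offset":[[-0.0012,0,0.0027],[-0.0017,0,0.001],[-0.0017,0,0.001],[-0.0013,0,0.0008],[0,0,0]],"rotation":[[0,0,0],[0,0,0],[0,0,0],[0,0,0],[0,0,0]]}'; python3 -c "
from h import *
Rh,bh=pot_in_hand();p0,R0=cur();print(p0+R0.apply(bh))"
```

```text
time_s: 12.5
ee_pos: [583.7, 177.7, 152.8]
ee_rot: [179.6, -60.0, 78.6]
force: [-1.2, 0.2, -3.5]
gripper_width: 56.0
[582.68384663 172.32136099  68.21681195]
```

```bash
python3 -m creep '{"offset":[[-0.0009,0,0.0005],[-0.0009,0,0.0005],[0,0,0]],"rotation":[[0,0,0],[0,0,0],[0,0,0]]}';python3 -m creep '{"offset":[[-0.0007,0,0.0004],[-0.0004,0,0.0002],[0,0,0]],"rotation":[[0,0,0],[0,0,0],[0,0,0]]}'
```

```text
time_s: 12.88
ee_pos: [583.7, 177.6, 150.8]
ee_rot: [179.6, -60.0, 78.6]
force: [0.5, 0.4, -4.3]
gripper_width: 55.9
time_s: 13.25
ee_pos: [583.8, 177.6, 149.6]
ee_rot: [179.6, -60.0, 78.6]
force: [0.2, -0.5, -4.4]
gripper_width: 56.1
```

```bash
python3 -m creep '{"offset":[[-0.0006,0,0.0003],[0,0,0]],"rotation":[[0,0,0],[0,0,0]]}';python3 -m creep '{"offset":[[-0.0006,0,0.0003],[0,0,0]],"rotation":[[0,0,0],[0,0,0]]}';
```

```text
time_s: 13.5
ee_pos: [583.8, 177.6, 149.4]
ee_rot: [179.5, -60.1, 78.6]
force: [-0.9, -0.2, -1.7]
gripper_width: 55.9
time_s: 13.75
ee_pos: [583.8, 177.8, 149.4]
ee_rot: [179.5, -60.1, 78.7]
force: [-1.5, -1.7, 3.6]
gripper_width: 56.0
```

```bash
python3 -m creep '{"offset":[[-0.0006,0,0.0003],[0,0,0]],"rotation":[[0,0,0],[0,0,0]]}'
```

```text
time_s: 14.0
ee_pos: [583.8, 178.1, 149.4]
ee_rot: [179.5, -60.2, 78.7]
force: [-2.9, -1.2, 7.2]
gripper_width: 55.7
```

The pot is on the saucer floor (reading went from -4.4 to +7 N). I'll relieve the press, ease the grip, then open.

```bash
python3 -m creep '{"offset":[[0.0008,0,-0.0005],[0,0,0],[0,0,0]],"rotation":[[0,0,0],[0,0,0],[0,0,0]]}' - 8;python3 -m creep '{"offset":[[0,0,0],[0,0,0],[0,0,0],[0,0,0]],"rotation":[[0,0,0],[0,0,0],[0,0,0],[0,0,0]]}' 0.15; python3 - <<'E'
from h import *
im=grab_frame("side");cv2.imwrite("pics/s9.png",cv2.resize(im[200:330,180:340,::-1],None,fx=4.5,fy=4.5,interpolation=cv2.INTER_CUBIC))
im=grab_frame("wrist");cv2.imwrite("pics/w9.png",im[:,:,::-1])
E
```

```text
time_s: 14.38
ee_pos: [583.8, 177.9, 149.3]
ee_rot: [179.5, -60.1, 78.7]
force: [-0.5, 2.0, 4.5]
gripper_width: 55.9
time_s: 14.88
ee_pos: [583.8, 177.3, 148.3]
ee_rot: [179.6, -60.0, 78.6]
force: [0.4, 0.3, -0.5]
gripper_width: 77.5
```

View pics/s9.png

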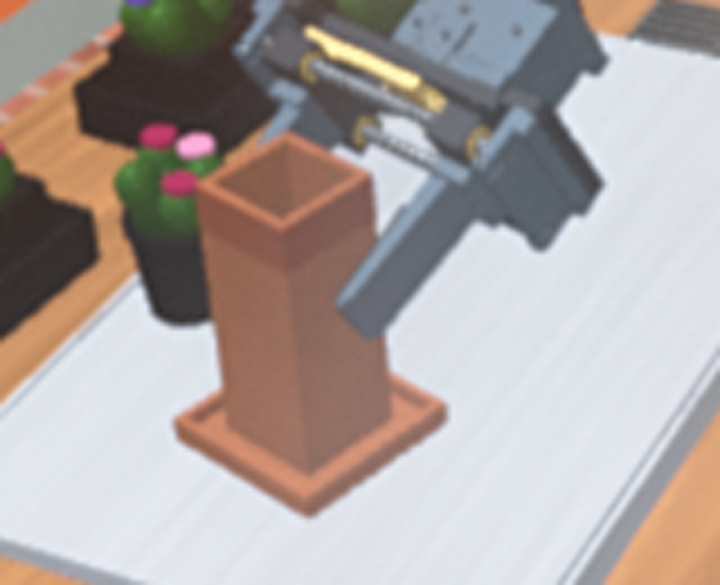

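View pics/w9.png

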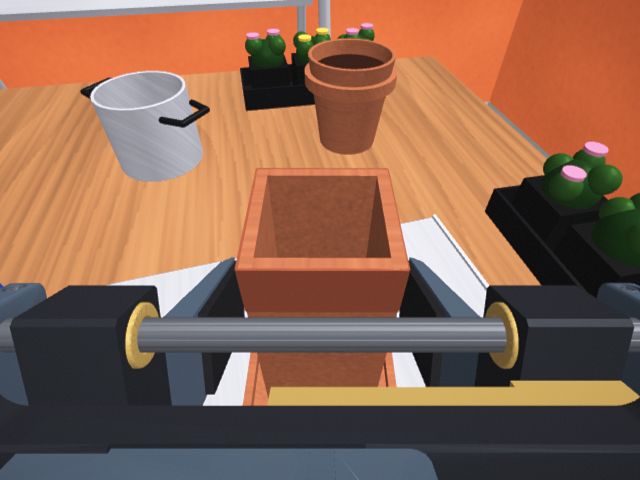

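The pot stands upright in the saucer (foot corner at (310,470)) with both fingers clear. I'll back straight out along the tool axis.

```bash
python3 -m creep '{"offset":[[0,0,-0.01],[0,0,-0.025],[0,0,-0.04],[0,0,-0.05],[0,0,-0.05]],"rotation":[[0,0,0],[0,0,0],[0,0,0],[0,0,0],[0,0,0]]}' 0.05;python3 -m creep '{"offset":[[0.02,0,-0.04],[0.03,0,-0.04],[0.03,0,-0.04],[0,0,0],[0,0,0]],"rotation":[[0,0,0],[0,0,0],[0,0,0],[0,0,0],[0,0,0]]}'; python3 - <<'E'
from h import *
im=grab_frame("side");cv2.imwrite("pics/s10.png",cv2.resize(im[170:330,180:400,::-1],None,fx=3.6,fy=3.6,interpolation=cv2.INTER_CUBIC))
im=grab_frame("top");cv2.imwrite("pics/t10.png",cv2.resize(im[120:290,160:460,::-1],None,fx=2.6,fy=2.6,interpolation=cv2.INTER_CUBIC))
print(env.state()["force"])
E
```

```text
time_s: 15.6
ee_pos: [551.9, 27.5, 237.0]
ee_rot: [179.5, -60.0, 78.6]
force: [-0.2, -0.1, 0.0]
gripper_width: 86.3
time_s: 16.23
ee_pos: [538.5, -33.6, 364.7]
ee_rot: [179.7, -60.0, 78.5]
force: [0.4, 0.7, -0.6]
gripper_width: 86.6
[ 0.32130153  0.12501173 -0.86348465]
```

View pics/s10.png

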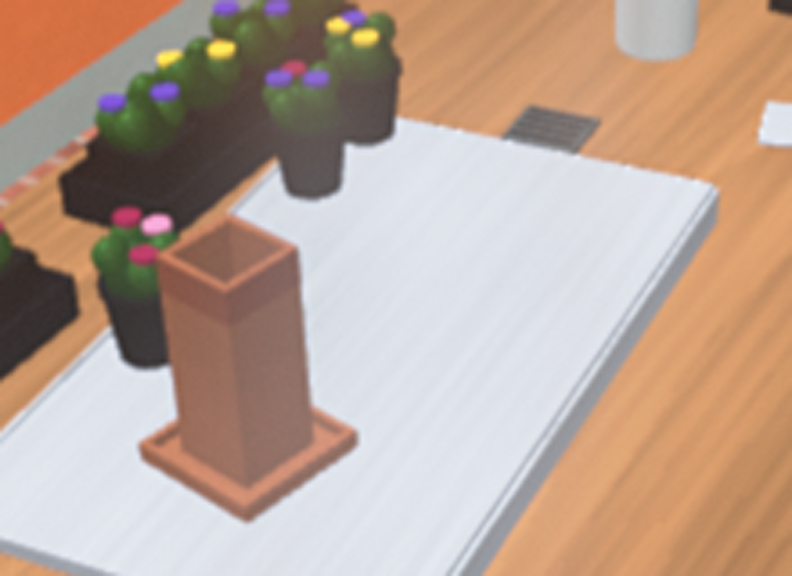

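View pics/t10.png

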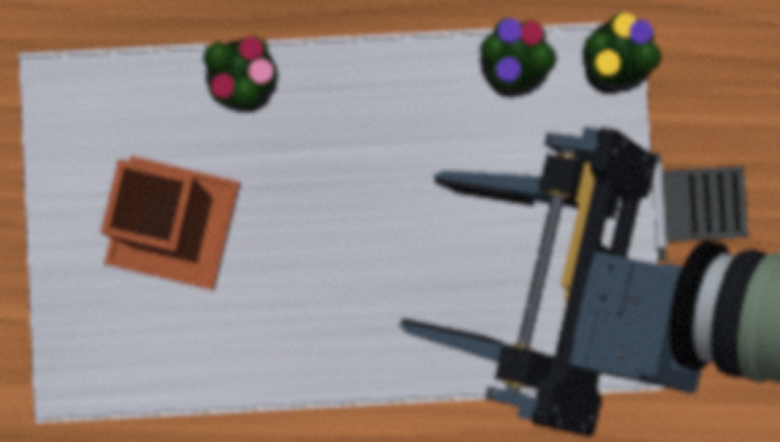

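```bash
python3 - <<'E'
from h import *
print("mouth",back("top",(148.5/2.6+159.7,204.5/2.6+119.7),205).round(1))
b=back("side",(247/3.6+180,486/3.6+170),65);print("near foot corner",b.round(1),"-> centre",(b+Rn.from_euler('z',-11.8,degrees=True).apply([28,-28,0])).round(1))
env.job_done()
E
```

```text
mouth [582.9 172.  205. ]
near foot corner [560.3 204.5  65. ] -> centre [581.9 171.3  65. ]
the job is handed in; nothing more can be done
```

The job is done and handed in at about 16 s of the 72 s allowed; `env.job_done()` reports no verdict.

- **Floor lock:** I trod the pedal with the gripper shut until the force rose from 15 to 30 N with only 0.4 mm of travel, so it was on its stop. The last pictures still show the plate level.
- **Pot:** I gripped it across its flat sides, turned it upright and lowered it in sub-millimetre steps. The force reading changed by about 12 N at contact, well under the 40 N limit. Then I opened the fingers and backed well clear.

The last checks, all from the cameras and force readings:

- **Centring:** the pot's mouth centre is at about (583, 172) mm and its foot centre, from the side camera, at about (582, 171) mm. The saucer centre, measured before the pot was set down, is about (583, 170) mm.
- **Upright:** mouth and foot centres agree within about 1 mm, so it stands vertical.
- **Rest of the scene:** the saucer, trolley and three pansies are at the same pixels as at the start, and the robot is touching nothing.

Two readings disagreed slightly. The side view put the saucer about 3 mm from the top and wrist estimate, which I partly corrected for while lowering. An earlier wrist-camera estimate gave the held pot a 1.5° lean that the other views did not show.

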